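# Check a soldered pendant has cooled, then hold its jig open

### The job

Check that the pendant clamped in the soldering jig has cooled: lift the orange thermometer wand off its rest, hold its nose steady for two seconds about 5 cm straight above the dark setting in the middle of the pendant, pointing down and not touching it, and lay the wand back in the two forks of its rest. Then pull the jig's spring-return slide by its blue fin until its yellow pointers stand level with the red marks, and finish while still gripping the fin and keeping the slide there, so that I can lift the pendant out. Leave the pendant on its pad and do not disturb the other things on the bench.

Things in the scene. Friction and masses are not known exactly. Their poses are not given: they have to be found in the camera images.
- jig: Grey soldering jig screwed to the bench, base plate 230 (x) x 105 (y) x 15 mm high, reaching from x = -140 to +90 mm of its origin (on the bench, z = 0). White ceramic pad on it at x = 0 to 85 mm, top 25 mm high. Two steel rails 25 mm high at y = +-37 mm, x = -139 to -4 mm. Its -x axis is the way the slide is pulled.
- slide: Aluminium slide between the jig's rails, with a steel jaw (top 36.5 mm high) at its +x end that presses the pendant against two steel pins. Runs along the jig's x: pulled towards jig -x it opens, up to 62 mm from closed; axes parallel to the jig's, and when closed its origin is the jig's origin. A spring pulls it shut with about 4 N at closed, rising 1.1 N per cm; let go, it snaps back.
- fin_top (a point): Middle of the top edge of the slide's upright blue fin: 12 mm thick along the jig's x, 34 mm wide along y, free from 25 to 95.5 mm above the bench (this point is at 95.5 mm). Grip it from above across its 12 mm. When closed it stands 60 mm on the -x side of the jig's origin. Nothing else on the jig is higher than 40 mm.
- pointer (a point): On the slide's centre line, level with its two yellow pointers (4 mm wide bars lying over the rails, one each side). Moves with the slide; when closed it stands at jig x = -30 mm.
- mark (a point): On the jig's centre line, level with the two red marks (4 mm wide, one each side on the outer edge of the rails). Set 22 to 45 mm further along jig -x than the closed pointer; the marks do not move. The slide is at the mark when pointer and mark have the same jig x.
- pendant: Loose brass pendant, a disc 44 mm across and 8 mm thick with a dark round setting 16 mm across and 5 mm high in the middle, 100 g. Lies on the ceramic pad, clamped with its centre at jig x = +20 mm. Origin: centre of its underside.
- setting (a point): Centre of the top of the dark setting, 38 mm above the bench; the target for the thermometer.
- wand: Loose thermometer wand, 110 to 230 g. Orange handle 26 mm wide (y) and 24 mm high (z), from x = -90 to +50 mm; black head 30 mm wide, 28 mm high, at x = 47 to 93 mm, with a black nose pointing down (wand -z) 30 mm below the handle's underside. Origin on the handle's underside; starts level in its rest, 50 mm above the bench, its axes along those of the rest.
- nose (a point): Tip of the wand's nose, at x = +72, z = -30 mm of the wand.
- grip (a point): Point to grip the wand from above, across its 26 mm: x = -10 mm, mid-height of the handle, about over its middle and midway between the rest's forks; 62 mm above the bench at the start.
- rest: Wand rest screwed to the bench, black base 170 (x) x 75 (y) x 10 mm. Two grey U forks 12 mm thick at x = -65 and +45 mm, saddles 50 mm high, with side lips up to 64 mm, 40 mm apart inside (y). The wand lies in them with its origin 50 mm above the rest's origin and its axes along the rest's. Origin on the bench.
- flux_jar: Bystander: white-capped jar, 50 mm across, 55 mm high, loose; origin under it.
- dish: Bystander: small white bowl, 70 mm across, 22 mm high, loose; origin under it.
- torch: Bystander: red gas torch, can 58 mm across, 165 mm high, loose; origin under it.
- mandrel: Bystander: dark wooden bangle mandrel, 80 mm across at the foot, 230 mm high, loose; origin under it.
- mallet: Bystander: wooden mallet lying down, 235 mm long, loose; origin under its handle, 140 mm from the tail end.
- file: Bystander: small hand tool lying down, loose; origin under its middle.
Mind the look-alikes: they are no part of the job. What is meant by the pendant is not green, and is the smaller of those in its own colour.

How it is judged (in metres and radians):
On the way, in this order (a step that is already met when the one before it is completed fails the run):
1. the wand is held level and steady with its nose 12 to 95 mm above the setting and within 14 mm of straight over it, the slide still closed, for one second (z of nose in the frame of setting between 0.012 and 0.095 m and horizontal distance between nose and setting below 0.014 m and angle between wand's own z axis and vertical below 0.25 rad and linear speed of wand below 0.03 m/s and contact force between the fingers and wand above 0.5 N and x of pointer in the frame of jig above -0.036 m), for 1 s.
2. the wand lies in its rest again, let go (x of wand in the frame of rest between -0.025 and 0.025 m and y of wand in the frame of rest between -0.014 and 0.014 m and z of wand in the frame of rest between 0.044 and 0.056 m and angle between wand's own z axis and vertical below 0.15 rad and linear speed of wand below 0.03 m/s and contact force between the fingers and wand below 0.2 N), for 0.2 s.
3. the slide is pulled to the mark by the fingers (x of pointer in the frame of mark between -0.005 and 0.005 m and contact force between the fingers and slide above 2 N), for 0.3 s.
At the end, for the whole second after the job is handed in: The fingers grip the slide (over 2 N of contact) and hold its pointer within 5 mm of the mark, still; the wand lies level in both forks of its rest (within 25 mm along and 14 mm across), untouched; the pendant lies on its pad within 12 mm of where it was clamped (all of step 2 and all of step 3 and horizontal distance between pendant and jig below 0.032 m and z of pendant in the frame of jig between 0.021 and 0.029 m and linear speed of slide below 0.02 m/s and contact force between slide and wand below 0.2 N); the arm keeps its last pose, push and grip.
It fails at once if the pendant is knocked or carried off its place (over 12 mm) (distance of pendant from where it was at the start of the episode above 0.012 m).
It fails at once if the thermometer is pressed onto the pendant (over 3 N) (contact force between wand and pendant above 3 N).
It fails at once if a bystander is disturbed (moved over 30 mm) (distance of any of flux_jar, dish, torch, mandrel, mallet, file from where it was at the start of the episode above 0.03 m).
It also fails if it takes over 67 s, if anything falls off the work surface, if the arm or the gripper's body presses on something with over 40 N, if the wrist force passes 120 N, or if a joint passes its speed limit or range.

### The arm

A 6-joint arm with a two-finger parallel gripper is mounted at the origin on the work surface. World frame = base frame: x ahead of the robot, y to its left, z up, the work surface at z = 0. Lengths are in m, angles in degrees, forces in N, time in s.
With the tool pointing down it reaches from about 0.35 to 0.875 m from the base axis. Payload 4.2 kg.
Tool frame: the origin (TCP) lies midway between the tips of the shut fingers; the grasp point (between the pads) lies 19 mm behind it; z points along the fingers, y is the line along which they close (so a half turn about z gives the same grasp; the last joint's range is limited). The gripper opens to 87 mm and grips with 3 to 60 N. Pads are 19 mm wide; open, the fingers measure 117 mm over their backs; the gripper's body (75 mm by 190 mm) begins 51 mm behind the grasp point.
Start: joints at [-48.495, 22.042, 0.453, 0, -68.411, -14.817], TCP at [0.281, -0.558, 0.223] pointing down, gripper open.
Joint ranges: [-179.83, 179.83], [-69.29, 118.12], [-61.27, 80.66], [-181.25, 117.63], [-171.15, -9.14], [-177.46, 177.46]. Speed limits (degrees/s): [159.86, 159.86, 180, 180, 180, 180].

### API

Orientations are given as a 3x3 rotation matrix whose columns are the frame's x, y, z axes.
In Python, from station import * gives the robot as it stands. The module is installed in compiled form; this text tells all that it offers.
- The arm moves only by the tool servo_tool, never from a script. Its argument "deltas" is a list of rows, each an object of numbers: "tx", "ty", "tz": the shift along the tool's x, y, z in mm; "ax", "ay", "az": the turn, a rotation vector about the tool's x, y, z in rad; "claw": the finger opening in mm, from 0 to 87. In form: [{"tx": .., "ty": .., "tz": .., "ax": .., "ay": .., "az": .., "claw": ..}, ...]. A call has 1 to 12 rows; each row is the pose to reach, as a shift and turn from the pose commanded when the call began, along the tool's axes at that moment; what a row does not reach only later rows make up. A row lasts 1/12 s, in which the tool goes at most 41.7 mm and 7.16 degrees, less where a joint would pass 70% of its speed; a pose out of reach is approached as far as the arm can. A call with a gripper value outside its range is refused whole. The fingers move at their own pace and stop on an object; the grip force is fixed at half the most. Time passes only in rows, so rows that repeat a pose let the fingers close. It gives the time, the measured TCP pose, the force, the opening and the grip force at its end, in the units of the state.
- sense(): the state, without advancing time (a new reading comes with each control period).
- capture(name): name is "scene" or "top" or "wrist"; returns the picture (384x512x3 uint8, blue, green, red); there is no depth.
- calibration(name): a dict with "fx", "fy", "cx", "cy" (pixels), "cam_to_world" (4x4, takes a point from camera to world coordinates); the wrist camera has in their place "hand_eye" (4x4, takes a point from camera to tool coordinates, whose origin is the TCP and whose axes are the flange's). Camera axes: x right, y down, z forward; pixel columns grow to the right and rows downward; lengths in m; the calibration is good to about 2 mm. A picture is of the moment at which its call begins: read the wrist's pose just before it. calibration takes no time and is no camera call.
- finish_job(): hands the job in; it is judged then, once.
Trained networks look in the newest picture that a camera, given by its name, has taken for a name from the list of things; names that differ only in an ending like _2 or _b are one class to them, and where a whole thing is asked for, a point or a joint stands for the part that bears it (a point fixed in the world has none). Each returns a list of dicts, best first, with "confidence" (0 to 1); they miss things now and then, are a little off and sometimes report something else, mostly with a low value. They report only what shows in the picture. A call takes as long as a camera call. They do not tell look-alikes from the thing itself.
- recognise(label, camera): "xyz" ([x, y, z] in m, in the coordinates of the camera as it stood for that picture, good to about 4 mm: the middle of the surface that is visible of it).
- trace(label, camera): "mask" (384x512 bool, what is visible of it).
The state is a dict: "time_s": time; "joints": joint angles; "joint_velocities": joint speeds; "effort": joint torques, N m; "tcp_pos": TCP position; "ee_rot": TCP orientation; "wrist_force": force on the tool from outside, world axes, zero at the start; "moment": the same for the moment, N m; "gripper_width": opening from 0.0 (shut) to 1.0 (fully open); "gripper_force": force on a finger pad.
Only numpy, scipy, OpenCV 4.12 (cv2) and the standard library are available. Lean on these libraries where they do the work, as an engineer would, in place of code of your own. Each camera call takes 0.05 s, during which the arm holds its last target. There are 200 camera calls.

## Working session

There is one attempt and no reset: what is moved stays moved. The work goes in short steps, Python scripts to look and compute and a tool call to move; the robot and the scene stay as the last step left them, time stands still between calls to the robot, and variables do not carry over. Pictures are saved under pics/ and viewed, at most 10 in all, crops included, and the job is handed in when it is done.

Besides the shell and the picture viewer there is one more tool, called after "Emit:" as name(argument=value, ...), one argument or row to a line, values as JSON. servo_tool: Moves the arm, as the interface text tells. Its arguments: {"type":"object","properties":{"deltas":{"type":"array","items":{"type":"object","properties":{"tx":{"type":"number"},"ty":{"type":"number"},"tz":{"type":"number"},"ax":{"type":"number"},"ay":{"type":"number"},"az":{"type":"number"},"claw":{"type":"number"}}}}},"required":["deltas"]}

```bash
mkdir -p pics && cat > h.py <<'E'
from station import *
import numpy as np, cv2
def T(name,s=None):
    c=calibration(name)
    if 'cam_to_world' in c: return c,np.array(c['cam_to_world'])
    s=s or sense(); M=np.eye(4); M[:3,:3]=s['ee_rot']; M[:3,3]=s['tcp_pos']
    return c,M@np.array(c['hand_eye'])
def ray(name,u,v,z,s=None):
    c,M=T(name,s); d=M[:3,:3]@np.array([(u-c['cx'])/c['fx'],(v-c['cy'])/c['fy'],1]); o=M[:3,3]
    return o+d*(z-o[2])/d[2]
def proj(name,p,s=None):
    c,M=T(name,s); q=np.linalg.inv(M)@np.append(p,1); return np.array([c['fx']*q[0]/q[2]+c['cx'],c['fy']*q[1]/q[2]+c['cy']])
E
python3 - <<'E'
from h import *
np.set_printoptions(precision=3,suppress=True)
a=capture('top');b=capture('scene')
cv2.imwrite('pics/top.png',cv2.resize(a,(800,600),interpolation=cv2.INTER_CUBIC));cv2.imwrite('pics/scene.png',cv2.resize(b,(800,600),interpolation=cv2.INTER_CUBIC))
for n in ['jig','slide','pendant','wand','rest','setting','nose','grip','fin_top','flux_jar','dish','torch','mandrel','mallet','file']:
  for cam in ['top','scene']:
    c,M=T(cam)
    for r in recognise(n,cam):
        if r['confidence']>.25:
            p=(M@np.append(r['xyz'],1))[:3]; print(n,cam,round(r['confidence'],2),p,proj(cam,p).round())
print(sense()['time_s'],sense()['ee_rot'])
E
```

```text
jig top 0.62 [0.534 0.239 0.025] [177. 198.]
jig scene 0.79 [0.553 0.258 0.023] [313. 264.]
slide top 0.8 [0.531 0.235 0.025] [178. 198.]
slide scene 0.9 [0.526 0.25  0.03 ] [319. 255.]
pendant top 0.72 [0.638 0.119 0.014] [210. 171.]
pendant top 0.65 [0.443 0.007 0.016] [239. 222.]
pendant top 0.41 [0.593 0.238 0.032] [177. 181.]
pendant scene 0.93 [0.637 0.13  0.003] [258. 251.]
pendant scene 0.53 [0.534 0.119 0.011] [285. 229.]
pendant scene 0.46 [0.592 0.244 0.035] [298. 265.]
wand top 0.89 [ 0.511 -0.205  0.077] [298. 202.]
wand scene 0.79 [ 0.529 -0.193  0.071] [228. 156.]
rest top 0.94 [ 0.507 -0.195  0.007] [293. 206.]
rest scene 0.94 [ 0.512 -0.186  0.01 ] [234. 169.]
setting top 0.6 [0.634 0.121 0.013] [210. 172.]
setting top 0.56 [0.594 0.237 0.031] [178. 181.]
setting top 0.42 [0.531 0.113 0.008] [211. 199.]
setting scene 0.74 [0.64  0.125 0.016] [256. 247.]
setting scene 0.57 [0.536 0.124 0.003] [286. 233.]
setting scene 0.49 [ 0.669 -0.395  0.028] [164. 150.]
nose top 0.74 [ 0.51  -0.207  0.074] [299. 203.]
nose scene 0.97 [ 0.528 -0.197  0.073] [227. 155.]
grip top 0.6
[... 365 characters left out ...]
11 0.016] [288. 192.]
torch top 0.83 [0.574 0.481 0.117] [103. 182.]
torch top 0.4 [0.595 0.236 0.031] [178. 181.]
torch scene 0.74 [ 0.667 -0.396  0.027] [165. 150.]
torch scene 0.67 [0.599 0.504 0.112] [382. 336.]
torch scene 0.54 [ 0.391 -0.507  0.11 ] [214.  91.]
mandrel top 0.64 [ 0.386 -0.5    0.056] [380. 238.]
mandrel top 0.57 [ 0.684 -0.006  0.057] [243. 156.]
mandrel scene 0.81 [ 0.387 -0.503  0.11 ] [215.  91.]
mallet top 0.88 [ 0.653 -0.413  0.03 ] [351. 167.]
mallet scene 0.64 [ 0.671 -0.396  0.027] [163. 151.]
file top 0.48 [0.665 0.392 0.028] [137. 163.]
file scene 0.96 [0.676 0.396 0.025] [313. 334.]
1.6 [[-0.893 -0.449 -0.   ]
 [-0.449  0.893 -0.   ]
 [ 0.     0.    -1.   ]]
```

View pics/top.png

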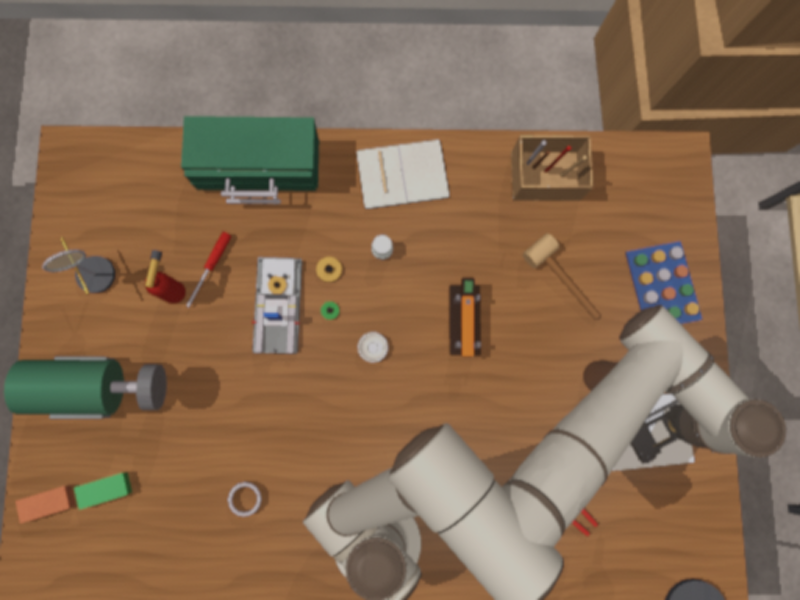

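View pics/scene.png

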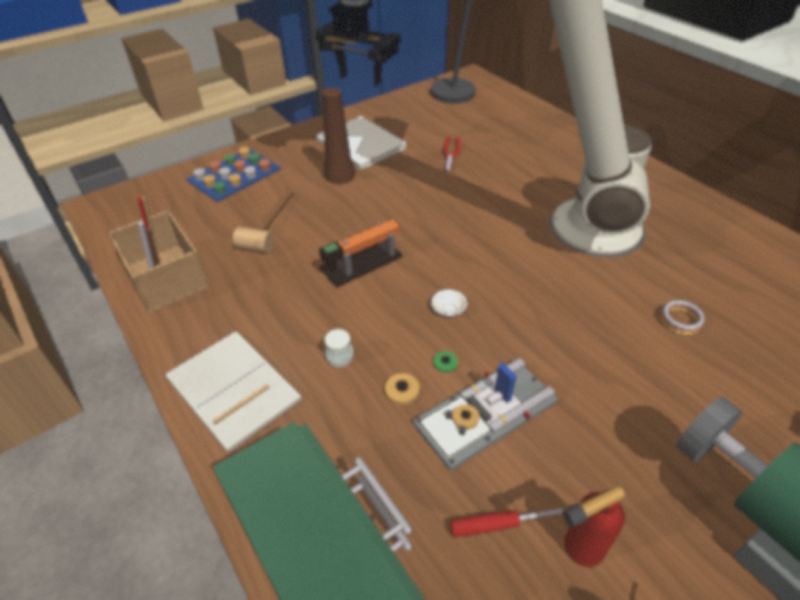

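Pendant candidates in top.png (800×600): brass disc in the jig at (277,284), larger loose brass disc at (329,268), green one at (330,310). I choose the one in the jig, since it is not green and is the smaller brass one. The wand is at (467,320) with its head up, and the red marks are near (253,322) and (300,322). I raise the arm clear of the mandrel before crossing to the wand.

Emit:
servo_tool(
  deltas=[
    {"tz": -40},
    {"tz": -80},
    {"tz": -110},
    {"tx": -358, "ty": 223, "tz": -110, "az": 0.466},
    {"tx": -358, "ty": 223, "tz": -110, "az": 0.466},
    {"tx": -358, "ty": 223, "tz": -110, "az": 0.466},
    {"tx": -358, "ty": 223, "tz": -110, "az": 0.466},
    {"tx": -358, "ty": 223, "tz": -110, "az": 0.466},
    {"tx": -358, "ty": 223, "tz": -110, "az": 0.466},
    {"tx": -358, "ty": 223, "tz": -110, "az": 0.466},
    {"tx": -358, "ty": 223, "tz": -110, "az": 0.466},
    {"tx": -358, "ty": 223, "tz": -110, "az": 0.466},
  ],
)

```text
schema error: expected keys tx, ty, tz, ax, ay, az, claw
```

Emit:
servo_tool(
  deltas=[
    {"tx": 0},
    {"tx": 0},
    {"tx": 0},
  ],
)

```text
schema error: expected keys tx, ty, tz, ax, ay, az, claw
```

All keys are required in every row.

Emit:
servo_tool(
  deltas=[
    {"tx": 0, "ty": 0, "tz": -40, "ax": 0, "ay": 0, "az": 0, "claw": 87},
    {"tx": 0, "ty": 0, "tz": -80, "ax": 0, "ay": 0, "az": 0, "claw": 87},
    {"tx": 0, "ty": 0, "tz": -110, "ax": 0, "ay": 0, "az": 0, "claw": 87},
    {"tx": -358, "ty": 223, "tz": -110, "ax": 0, "ay": 0, "az": 0.466, "claw": 87},
    {"tx": -358, "ty": 223, "tz": -110, "ax": 0, "ay": 0, "az": 0.466, "claw": 87},
    {"tx": -358, "ty": 223, "tz": -110, "ax": 0, "ay": 0, "az": 0.466, "claw": 87},
    {"tx": -358, "ty": 223, "tz": -110, "ax": 0, "ay": 0, "az": 0.466, "claw": 87},
    {"tx": -358, "ty": 223, "tz": -110, "ax": 0, "ay": 0, "az": 0.466, "claw": 87},
    {"tx": -358, "ty": 223, "tz": -110, "ax": 0, "ay": 0, "az": 0.466, "claw": 87},
    {"tx": -358, "ty": 223, "tz": -110, "ax": 0, "ay": 0, "az": 0.466, "claw": 87},
    {"tx": -358, "ty": 223, "tz": -110, "ax": 0, "ay": 0, "az": 0.466, "claw": 87},
    {"tx": -358, "ty": 223, "tz": -110, "ax": 0, "ay": 0, "az": 0.466, "claw": 87},
  ],
)

```text
time_s: 2.6
tcp_pos: [0.4715, -0.2449, 0.333]
ee_rot: [[-1.0, 0.0, 0.001], [0.0, 1.0, -0.0], [-0.001, -0.0, -1.0]]
wrist_force: [0.8, -0.8, -1.0]
gripper_width: 1.001
gripper_force: 0.0
```

Emit:
servo_tool(
  deltas=[
    {"tx": 0, "ty": 45, "tz": 0, "ax": 0, "ay": 0, "az": 0, "claw": 87},
    {"tx": 0, "ty": 45, "tz": 0, "ax": 0, "ay": 0, "az": 0, "claw": 87},
    {"tx": 0, "ty": 45, "tz": 0, "ax": 0, "ay": 0, "az": 0, "claw": 87},
    {"tx": 0, "ty": 45, "tz": 0, "ax": 0, "ay": 0, "az": 0, "claw": 87},
  ],
)

```text
time_s: 2.93
tcp_pos: [0.471, -0.2017, 0.3329]
ee_rot: [[-1.0, -0.001, 0.0], [-0.001, 1.0, -0.0], [-0.0, -0.0, -1.0]]
wrist_force: [-0.1, -0.2, 0.8]
gripper_width: 0.996
gripper_force: 0.0
```

```bash
python3 - <<'E'
from h import *
np.set_printoptions(precision=4,suppress=True)
s=sense();print(s['tcp_pos'],calibration('wrist'))
a=capture('wrist');cv2.imwrite('pics/w1.png',cv2.resize(a,(800,600),interpolation=cv2.INTER_CUBIC))
m=trace('wand','wrist')
for r in m:
  if r['confidence']>.3:
    ys,xs=np.nonzero(r['mask']);print('wand mask',r['confidence'],xs.min(),xs.max(),ys.min(),ys.max())
hsv=cv2.cvtColor(a,cv2.COLOR_BGR2HSV)
o=cv2.inRange(hsv,(5,150,120),(20,255,255))
n,l,st,ce=cv2.connectedComponentsWithStats(o);
for i in range(1,n):
  if st[i,4]>300:
    rc=cv2.minAreaRect(np.argwhere(l==i)[:,::-1].astype(np.float32)); box=cv2.boxPoints(rc)
    print(st[i],box.round(1).tolist(),[ray('wrist',u,v,.074,s)[:2].round(4).tolist() for u,v in box])
E
```

```text
[ 0.471  -0.2017  0.3329] {'fx': 321.2259259699445, 'fy': 321.2259259699445, 'cx': 258.84141100353145, 'cy': 195.54643492844758, 'hand_eye': array([[ 0.0006, -0.9641, -0.2656,  0.0724],
       [ 1.    ,  0.0005,  0.0004, -0.0014],
       [-0.0003, -0.2656,  0.9641, -0.1625],
       [ 0.    ,  0.    ,  0.    ,  1.    ]])}
wand mask 0.68 243 265 125 256
[ 244  125   23  103 2011] [[242.89999389648438, 226.89999389648438], [245.10000610351562, 124.5999984741211], [266.29998779296875, 125.0999984741211], [264.1000061035156, 227.3000030517578]] [[0.5603, -0.2252], [0.4205, -0.2208], [0.421, -0.1936], [0.561, -0.1956]]
```

View pics/w1.png

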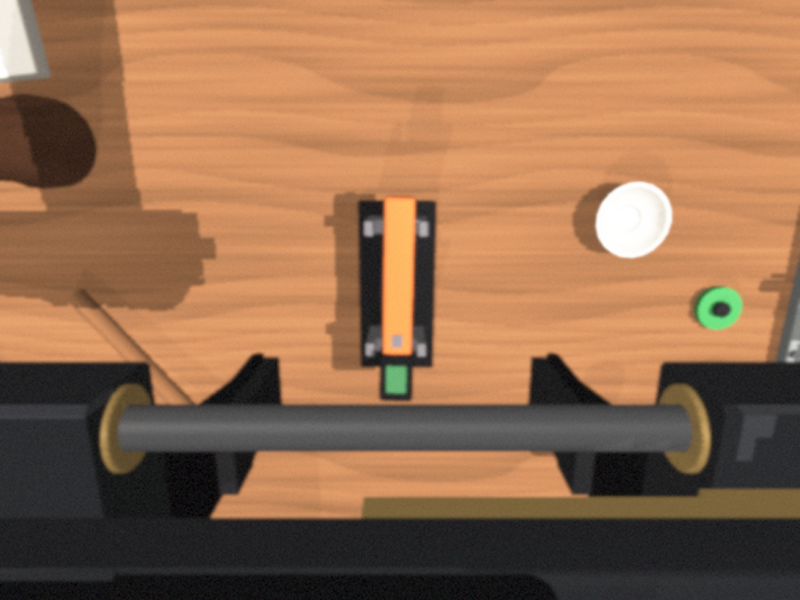

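w1.png (800×600): orange handle runs from (398,198) to (398,355), and its head with a green display is at (396,380). It lies nearly along world x (yaw about −0.02), with the grip near (0.503, −0.209). The dish is at (633,218).

Emit:
servo_tool(
  deltas=[
    {"tx": -32, "ty": -7, "tz": 0, "ax": 0, "ay": 0, "az": 0.023, "claw": 60},
    {"tx": -32, "ty": -7, "tz": 40, "ax": 0, "ay": 0, "az": 0.023, "claw": 60},
    {"tx": -32, "ty": -7, "tz": 80, "ax": 0, "ay": 0, "az": 0.023, "claw": 60},
    {"tx": -32, "ty": -7, "tz": 120, "ax": 0, "ay": 0, "az": 0.023, "claw": 60},
    {"tx": -32, "ty": -7, "tz": 160, "ax": 0, "ay": 0, "az": 0.023, "claw": 60},
    {"tx": -32, "ty": -7, "tz": 180, "ax": 0, "ay": 0, "az": 0.023, "claw": 60},
    {"tx": -32, "ty": -7, "tz": 180, "ax": 0, "ay": 0, "az": 0.023, "claw": 60},
    {"tx": -32, "ty": -7, "tz": 180, "ax": 0, "ay": 0, "az": 0.023, "claw": 60},
  ],
)

```text
time_s: 3.7
tcp_pos: [0.5025, -0.2103, 0.1521]
ee_rot: [[-1.0, 0.025, -0.002], [0.025, 1.0, -0.001], [0.002, -0.001, -1.0]]
wrist_force: [0.5, 0.5, 0.6]
gripper_width: 0.694
gripper_force: 0.0
```

```bash
python3 - <<'E'
from h import *
np.set_printoptions(precision=4,suppress=True)
s=sense();print(s['tcp_pos'])
a=capture('wrist');cv2.imwrite('pics/w2.png',cv2.resize(a,(800,600),interpolation=cv2.INTER_CUBIC))
hsv=cv2.cvtColor(a,cv2.COLOR_BGR2HSV)
o=cv2.inRange(hsv,(5,150,120),(20,255,255))
n,l,st,ce=cv2.connectedComponentsWithStats(o);
for i in range(1,n):
  if st[i,4]>1000:
    rc=cv2.minAreaRect(np.argwhere(l==i)[:,::-1].astype(np.float32)); box=cv2.boxPoints(rc)
    print(st[i],box.round(1).tolist(),[ray('wrist',u,v,.074,s)[:2].round(4).tolist() for u,v in box])
    for v in range(st[i,1]+5,st[i,1]+st[i,3],15):
      xs=np.nonzero(l[v]==i)[0]; print(v,ray('wrist',xs.min()-.5,v,.074,s)[:2],ray('wrist',xs.max()+.5,v,.074,s)[:2])
E
```

```text
[ 0.5025 -0.2103  0.1521]
```

View pics/w2.png

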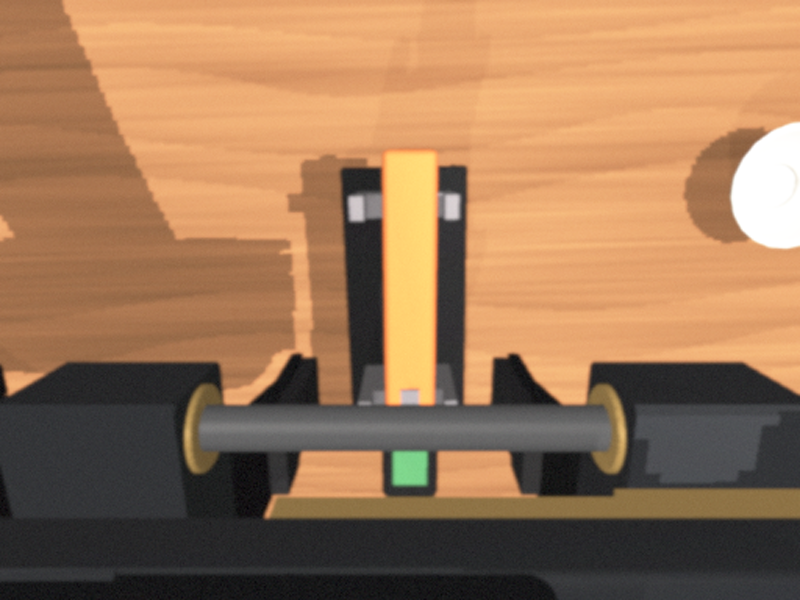

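w2.png: the wand at (410,270) is centred between the fingers (305–505) and parallel to the tool, so I descend and close.

Emit:
servo_tool(
  deltas=[
    {"tx": 0, "ty": 0, "tz": 35, "ax": 0, "ay": 0, "az": 0, "claw": 60},
    {"tx": 0, "ty": 0, "tz": 70, "ax": 0, "ay": 0, "az": 0, "claw": 60},
    {"tx": 0, "ty": 0, "tz": 95, "ax": 0, "ay": 0, "az": 0, "claw": 60},
    {"tx": 0, "ty": 0, "tz": 107, "ax": 0, "ay": 0, "az": 0, "claw": 60},
    {"tx": 0, "ty": 0, "tz": 107, "ax": 0, "ay": 0, "az": 0, "claw": 60},
    {"tx": 0, "ty": 0, "tz": 107, "ax": 0, "ay": 0, "az": 0, "claw": 20},
    {"tx": 0, "ty": 0, "tz": 107, "ax": 0, "ay": 0, "az": 0, "claw": 15},
    {"tx": 0, "ty": 0, "tz": 107, "ax": 0, "ay": 0, "az": 0, "claw": 15},
    {"tx": 0, "ty": 0, "tz": 107, "ax": 0, "ay": 0, "az": 0, "claw": 15},
    {"tx": 0, "ty": 0, "tz": 107, "ax": 0, "ay": 0, "az": 0, "claw": 15},
    {"tx": 0, "ty": 0, "tz": 107, "ax": 0, "ay": 0, "az": 0, "claw": 15},
  ],
)

```text
time_s: 4.67
tcp_pos: [0.5033, -0.2088, 0.0463]
ee_rot: [[-1.0, 0.023, 0.001], [0.023, 1.0, -0.0], [-0.001, -0.0, -1.0]]
wrist_force: [0.2, -0.5, -0.6]
gripper_width: 0.319
gripper_force: 0.0
```

Emit:
servo_tool(
  deltas=[
    {"tx": 0, "ty": 0, "tz": 0, "ax": 0, "ay": 0, "az": 0, "claw": 0},
    {"tx": 0, "ty": 0, "tz": 0, "ax": 0, "ay": 0, "az": 0, "claw": 0},
    {"tx": 0, "ty": 0, "tz": 0, "ax": 0, "ay": 0, "az": 0, "claw": 0},
    {"tx": 0, "ty": 0, "tz": 0, "ax": 0, "ay": 0, "az": 0, "claw": 0},
  ],
)

```text
time_s: 5.0
tcp_pos: [0.5032, -0.2088, 0.0461]
ee_rot: [[-1.0, 0.023, 0.001], [0.023, 1.0, -0.0], [-0.001, -0.0, -1.0]]
wrist_force: [-1.9, 0.8, 5.1]
gripper_width: 0.295
gripper_force: 30.0
```

Emit:
servo_tool(
  deltas=[
    {"tx": 0, "ty": 0, "tz": -10, "ax": 0, "ay": 0, "az": 0, "claw": 0},
    {"tx": 0, "ty": 0, "tz": -30, "ax": 0, "ay": 0, "az": 0, "claw": 0},
    {"tx": 0, "ty": 0, "tz": -60, "ax": 0, "ay": 0, "az": 0, "claw": 0},
    {"tx": 0, "ty": 0, "tz": -90, "ax": 0, "ay": 0, "az": 0, "claw": 0},
    {"tx": 0, "ty": 10, "tz": -120, "ax": 0, "ay": 0, "az": 0, "claw": 0},
    {"tx": 10, "ty": 30, "tz": -145, "ax": 0, "ay": 0, "az": 0, "claw": 0},
    {"tx": 20, "ty": 60, "tz": -170, "ax": 0, "ay": 0, "az": 0, "claw": 0},
    {"tx": 30, "ty": 90, "tz": -190, "ax": 0, "ay": 0, "az": 0, "claw": 0},
    {"tx": 40, "ty": 120, "tz": -210, "ax": 0, "ay": 0, "az": 0, "claw": 0},
    {"tx": 50, "ty": 150, "tz": -220, "ax": 0, "ay": 0, "az": 0, "claw": 0},
    {"tx": 60, "ty": 180, "tz": -224, "ax": 0, "ay": 0, "az": 0, "claw": 0},
    {"tx": 71, "ty": 210, "tz": -224, "ax": 0, "ay": 0, "az": 0, "claw": 0},
  ],
)

```text
time_s: 6.0
tcp_pos: [0.4364, 0.004, 0.271]
ee_rot: [[-1.0, 0.024, 0.003], [0.024, 1.0, 0.001], [-0.003, 0.001, -1.0]]
wrist_force: [0.7, 0.9, -2.3]
gripper_width: 0.298
gripper_force: 30.0
```

Emit:
servo_tool(
  deltas=[
    {"tx": 0, "ty": 30, "tz": 0, "ax": 0, "ay": 0, "az": 0, "claw": 0},
    {"tx": 0, "ty": 60, "tz": 0, "ax": 0, "ay": 0, "az": 0, "claw": 0},
    {"tx": 0, "ty": 90, "tz": 0, "ax": 0, "ay": 0, "az": 0, "claw": 0},
    {"tx": 0, "ty": 115, "tz": 0, "ax": 0, "ay": 0, "az": 0, "claw": 0},
    {"tx": 0, "ty": 135, "tz": 0, "ax": 0, "ay": 0, "az": 0, "claw": 0},
    {"tx": 0, "ty": 138, "tz": 0, "ax": 0, "ay": 0, "az": 0, "claw": 0},
    {"tx": 0, "ty": 138, "tz": 0, "ax": 0, "ay": 0, "az": 0, "claw": 0},
    {"tx": 0, "ty": 138, "tz": 0, "ax": 0, "ay": 0, "az": 0, "claw": 0},
    {"tx": 0, "ty": 138, "tz": 0, "ax": 0, "ay": 0, "az": 0, "claw": 0},
  ],
)

```text
time_s: 6.75
tcp_pos: [0.4398, 0.1398, 0.2695]
ee_rot: [[-1.0, 0.024, -0.001], [0.024, 1.0, -0.0], [0.001, -0.0, -1.0]]
wrist_force: [1.1, 0.4, -0.8]
gripper_width: 0.296
gripper_force: 30.0
```

```bash
python3 - <<'E'
from h import *
import pickle
np.set_printoptions(precision=4,suppress=True)
s=sense();print(s['tcp_pos'],s['wrist_force'],s['gripper_width'],s['gripper_force'])
a=capture('wrist');cv2.imwrite('pics/w3raw.png',a);cv2.imwrite('pics/w3.png',cv2.resize(a,(800,600),interpolation=cv2.INTER_CUBIC))
pickle.dump(s,open('s3.pkl','wb'))
hsv=cv2.cvtColor(a,cv2.COLOR_BGR2HSV)
for nm,lo,hi,z in [('red',(0,150,80),(6,255,255),.025),('red2',(172,150,80),(180,255,255),.025),('yellow',(22,130,120),(34,255,255),.026),('blue',(105,120,60),(130,255,255),.0955),('brass',(12,90,90),(24,255,255),.033)]:
  n,l,st,ce=cv2.connectedComponentsWithStats(cv2.inRange(hsv,lo,hi))
  for i in range(1,n):
    if st[i,4]>=6 and st[i,0]<500: print(nm,st[i],ce[i],ray('wrist',*ce[i],z,s)[:2])
for n in ['jig','pendant','setting','slide','fin_top']:
  for r in trace(n,'wrist'):
    if r['confidence']>.3:
      ys,xs=np.nonzero(r['mask']);print(n,r['confidence'],xs.min(),xs.max(),ys.min(),ys.max(),xs.mean(),ys.mean())
E
```

```text
[0.4398 0.1398 0.2695] [ 1.0611  0.4427 -0.8422] 0.2956294475847662 29.999194694682956
red [295 208   8   6  35] [298.0571 210.5429] [0.5013 0.1892]
red [372 208   8   6  32] [375.5312 210.4375] [0.5036 0.2923]
red [483 234  29  25 579] [498.848  247.0017] [0.5605 0.4656]
red [445 292   9  17  71] [448.7042 298.8169] [0.6401 0.4075]
blue [326 216  35  16 436] [341.2775 223.8509] [0.4948 0.229 ]
brass [     0      0    512    303 108311] [258.4541 109.7706] [0.3704 0.1396]
brass [303 238   2   3   6] [303.5 239. ] [0.5388 0.1959]
brass [317 246  15  57 474] [325.1034 274.481 ] [0.5924 0.2264]
brass [  13  288   65   45 2454] [ 45.8077 309.8708] [ 0.6392 -0.1706]
brass [  96  288  409   45 7892] [337.6254 318.9862] [0.6642 0.2467]
brass [286 290   3   5  12] [286.9167 291.9167] [0.6184 0.1737]
brass [239 307   3   6   8] [240.125 309.375] [0.645  0.1069]
jig 0.97 294 379 155 254 334.2879923457184 194.69319087864775
slide 0.76 304 360 205 253 333.4302981466559 219.93311845286058
fin_top 0.96 306 360 205 252 334.4119106699752 219.92142266335816
```

View pics/w3.png

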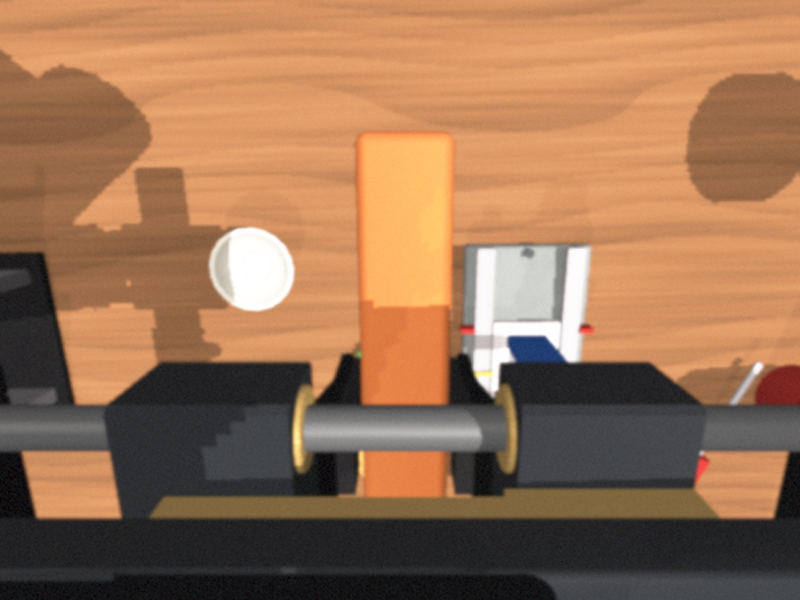

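w3.png: only the rear of the jig shows, to the right of the held wand. The red marks are at (465,329) and (586,329), the blue fin at (533,350) and one yellow pointer at (483,375). The jig yaw is about −0.02 and the setting is estimated at (0.591, 0.239). I go above it.

Emit:
servo_tool(
  deltas=[
    {"tx": -10, "ty": 15, "tz": 0, "ax": 0, "ay": 0, "az": 0, "claw": 0},
    {"tx": -30, "ty": 40, "tz": 0, "ax": 0, "ay": 0, "az": 0, "claw": 0},
    {"tx": -50, "ty": 70, "tz": 10, "ax": 0, "ay": 0, "az": 0, "claw": 0},
    {"tx": -63, "ty": 95, "tz": 30, "ax": 0, "ay": 0, "az": 0, "claw": 0},
    {"tx": -67, "ty": 103, "tz": 60, "ax": 0, "ay": 0, "az": 0, "claw": 0},
    {"tx": -67, "ty": 103, "tz": 90, "ax": 0, "ay": 0, "az": 0, "claw": 0},
    {"tx": -67, "ty": 103, "tz": 110, "ax": 0, "ay": 0, "az": 0, "claw": 0},
    {"tx": -67, "ty": 103, "tz": 120, "ax": 0, "ay": 0, "az": 0, "claw": 0},
    {"tx": -67, "ty": 103, "tz": 120, "ax": 0, "ay": 0, "az": 0, "claw": 0},
    {"tx": -67, "ty": 103, "tz": 120, "ax": 0, "ay": 0, "az": 0, "claw": 0},
  ],
)

```text
time_s: 7.88
tcp_pos: [0.51, 0.2422, 0.1502]
ee_rot: [[-1.0, 0.023, 0.001], [0.023, 1.0, -0.0], [-0.001, -0.0, -1.0]]
wrist_force: [-0.3, -0.5, -0.9]
gripper_width: 0.296
gripper_force: 30.0
```

```bash
python3 - <<'E'
from h import *
np.set_printoptions(precision=4,suppress=True)
s=sense();print(s['tcp_pos'],s['moment'])
M=np.eye(4);M[:3,:3]=s['ee_rot'];M[:3,3]=s['tcp_pos']
a=capture('scene')
for p in [(-.082,0,.026),(.08,0,-.031)]:
  w=(M@np.append(p,1))[:3];print('expect',w,proj('scene',w))
print('setting exp',proj('scene',[.591,.239,.038]))
for n in ['setting','pendant','wand','nose']:
  for r in recognise(n,'scene'):
    c,C=T('scene');p=(C@np.append(r['xyz'],1))[:3];print(n,r['confidence'],p,proj('scene',p))
u,v=proj('scene',[.591,.239,.08]).astype(int);print(u,v)
cv2.imwrite('pics/s4.png',cv2.resize(a[v-60:v+60,u-80:u+80],(800,600),interpolation=cv2.INTER_CUBIC))
E
```

```text
[0.51   0.2422 0.1502] [-0.0493 -0.0066  0.0401]
expect [0.592  0.2403 0.1243] [299.8281 243.365 ]
expect [0.43   0.244  0.1811] [353.5171 199.0832]
setting exp [297.4575 263.0901]
setting 0.91 [0.6406 0.1238 0.0137] [255.8468 247.9042]
setting 0.73 [0.5362 0.1234 0.0085] [285.7001 231.4187]
setting 0.69 [0.5941 0.243  0.0333] [297.3989 265.8066]
pendant 0.76 [0.6381 0.1275 0.0071] [257.401 249.775]
pendant 0.75 [0.5519 0.2604 0.0203] [313.9486 265.183 ]
pendant 0.65 [0.5321 0.1177 0.0101] [285.6159 229.1366]
pendant 0.51 [0.5909 0.2403 0.0331] [297.6857 264.5102]
pendant 0.46 [ 0.6709 -0.3945  0.028 ] [163.5324 150.6383]
wand 0.84 [0.5787 0.2518 0.1777] [309.215  229.8873]
wand 0.61 [0.5906 0.2421 0.032 ] [298.2018 265.1887]
nose 0.78 [0.5749 0.2495 0.1762] [309.7388 228.8688]
298 253
```

View pics/s4.png

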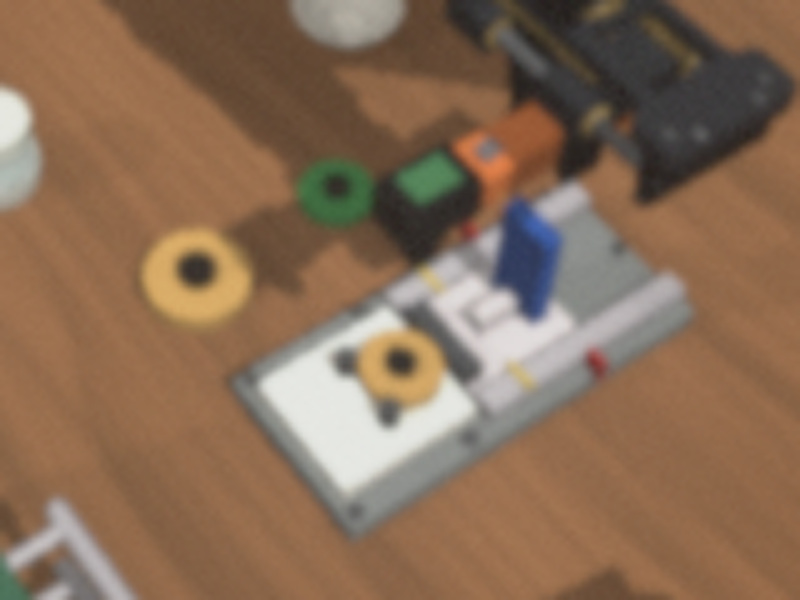

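s4.png (crop, close check): the chosen brass pendant with its dark setting at (402,360) is clamped by the pins. The larger brass disc is at (196,270) and the green one at (337,190), both outside the jig. The nose tip at (418,258) lies within a few mm of straight above the setting. I descend to 5 cm and hold.

Emit:
servo_tool(
  deltas=[
    {"tx": 0, "ty": 0, "tz": 15, "ax": 0, "ay": 0, "az": 0, "claw": 0},
    {"tx": 0, "ty": 0, "tz": 28, "ax": 0, "ay": 0, "az": 0, "claw": 0},
    {"tx": 0, "ty": 0, "tz": 34, "ax": 0, "ay": 0, "az": 0, "claw": 0},
    {"tx": 0, "ty": 0, "tz": 34, "ax": 0, "ay": 0, "az": 0, "claw": 0},
    {"tx": 0, "ty": 0, "tz": 34, "ax": 0, "ay": 0, "az": 0, "claw": 0},
    {"tx": 0, "ty": 0, "tz": 34, "ax": 0, "ay": 0, "az": 0, "claw": 0},
    {"tx": 0, "ty": 0, "tz": 34, "ax": 0, "ay": 0, "az": 0, "claw": 0},
    {"tx": 0, "ty": 0, "tz": 34, "ax": 0, "ay": 0, "az": 0, "claw": 0},
    {"tx": 0, "ty": 0, "tz": 34, "ax": 0, "ay": 0, "az": 0, "claw": 0},
    {"tx": 0, "ty": 0, "tz": 34, "ax": 0, "ay": 0, "az": 0, "claw": 0},
    {"tx": 0, "ty": 0, "tz": 34, "ax": 0, "ay": 0, "az": 0, "claw": 0},
    {"tx": 0, "ty": 0, "tz": 34, "ax": 0, "ay": 0, "az": 0, "claw": 0},
  ],
)

```text
time_s: 9.13
tcp_pos: [0.5094, 0.2422, 0.1156]
ee_rot: [[-1.0, 0.023, 0.0], [0.023, 1.0, 0.0], [-0.0, 0.0, -1.0]]
wrist_force: [0.6, -0.6, -0.8]
gripper_width: 0.296
gripper_force: 30.0
```

```bash
python3 - <<'E'
from h import *
s=sense();print(s['tcp_pos'])
a=capture('scene');b=capture('top')
M=np.eye(4);M[:3,:3]=s['ee_rot'];M[:3,3]=s['tcp_pos'];w=(M@[-.082,0,.026,1])[:3]
print(w,proj('scene',w),proj('scene',[.591,.239,.038]))
u,v=238,205
cv2.imwrite('pics/s5.png',cv2.resize(a[210:285,250:350],(800,600),interpolation=cv2.INTER_CUBIC))
E
```

```text
[0.50943045 0.24220426 0.11564007]
[0.59141102 0.24030764 0.08964797] [299.0414424  251.70835878] [297.45746737 263.09011385]
```

View pics/s5.png

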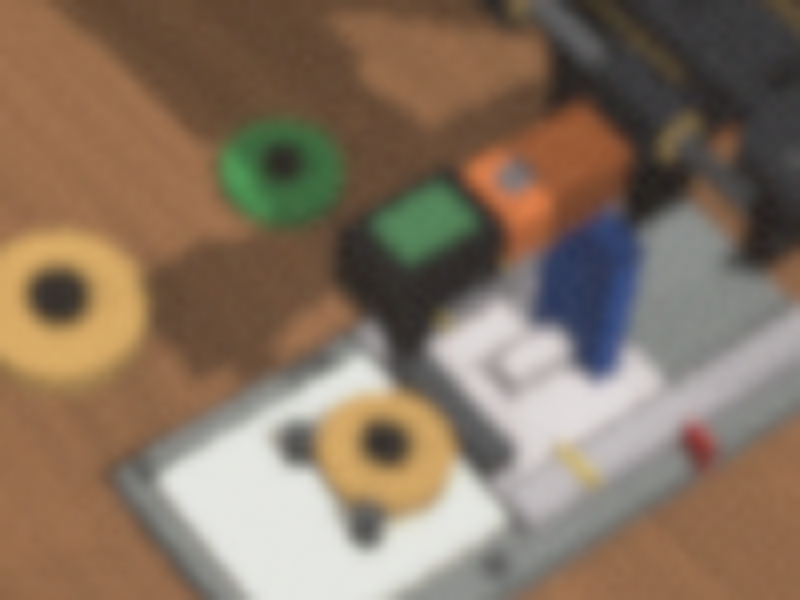

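Emit:
servo_tool(
  deltas=[
    {"tx": 0, "ty": 0, "tz": 0, "ax": 0, "ay": 0, "az": 0, "claw": 0},
    {"tx": 0, "ty": 0, "tz": 0, "ax": 0, "ay": 0, "az": 0, "claw": 0},
    {"tx": 0, "ty": 0, "tz": 0, "ax": 0, "ay": 0, "az": 0, "claw": 0},
    {"tx": 0, "ty": 0, "tz": 0, "ax": 0, "ay": 0, "az": 0, "claw": 0},
    {"tx": 0, "ty": 0, "tz": 0, "ax": 0, "ay": 0, "az": 0, "claw": 0},
    {"tx": 0, "ty": 0, "tz": 0, "ax": 0, "ay": 0, "az": 0, "claw": 0},
    {"tx": 0, "ty": 0, "tz": 0, "ax": 0, "ay": 0, "az": 0, "claw": 0},
    {"tx": 0, "ty": 0, "tz": 0, "ax": 0, "ay": 0, "az": 0, "claw": 0},
    {"tx": 0, "ty": 0, "tz": 0, "ax": 0, "ay": 0, "az": 0, "claw": 0},
    {"tx": 0, "ty": 0, "tz": 0, "ax": 0, "ay": 0, "az": 0, "claw": 0},
    {"tx": 0, "ty": 0, "tz": 0, "ax": 0, "ay": 0, "az": 0, "claw": 0},
    {"tx": 0, "ty": 0, "tz": 0, "ax": 0, "ay": 0, "az": 0, "claw": 0},
  ],
)

```text
time_s: 10.23
tcp_pos: [0.5094, 0.2422, 0.1156]
ee_rot: [[-1.0, 0.023, -0.0], [0.023, 1.0, -0.0], [0.0, -0.0, -1.0]]
wrist_force: [-0.2, 0.4, -1.8]
gripper_width: 0.299
gripper_force: 30.0
```

s5.png: the nose tip at (405,355) is above the setting at (385,440), with a clear gap, and the yellow pointer (577,465) has not moved relative to the red mark (698,445). Held about 2 s; returning the wand.

Emit:
servo_tool(
  deltas=[
    {"tx": 0, "ty": 0, "tz": -5, "ax": 0, "ay": 0, "az": 0, "claw": 0},
    {"tx": 0, "ty": 0, "tz": -25, "ax": 0, "ay": 0, "az": 0, "claw": 0},
    {"tx": 0, "ty": -5, "tz": -55, "ax": 0, "ay": 0, "az": 0, "claw": 0},
    {"tx": 0, "ty": -25, "tz": -80, "ax": 0, "ay": 0, "az": 0, "claw": 0},
    {"tx": 0, "ty": -55, "tz": -95, "ax": 0, "ay": 0, "az": 0, "claw": 0},
    {"tx": 0, "ty": -90, "tz": -100, "ax": 0, "ay": 0, "az": 0, "claw": 0},
    {"tx": 0, "ty": -125, "tz": -100, "ax": 0, "ay": 0, "az": 0, "claw": 0},
    {"tx": 0, "ty": -160, "tz": -100, "ax": 0, "ay": 0, "az": 0, "claw": 0},
    {"tx": -1, "ty": -195, "tz": -100, "ax": 0, "ay": 0, "az": 0, "claw": 0},
    {"tx": -2, "ty": -230, "tz": -100, "ax": 0, "ay": 0, "az": 0, "claw": 0},
    {"tx": -3, "ty": -265, "tz": -100, "ax": 0, "ay": 0, "az": 0, "claw": 0},
    {"tx": -4, "ty": -300, "tz": -100, "ax": 0, "ay": 0, "az": 0, "claw": 0},
  ],
)

```text
time_s: 11.23
tcp_pos: [0.5061, -0.0595, 0.2163]
ee_rot: [[-1.0, 0.023, 0.001], [0.023, 1.0, 0.0], [-0.001, 0.0, -1.0]]
wrist_force: [1.0, -0.0, -1.7]
gripper_width: 0.292
gripper_force: 30.0
```

Emit:
servo_tool(
  deltas=[
    {"tx": 0, "ty": -35, "tz": 0, "ax": 0, "ay": 0, "az": 0, "claw": 0},
    {"tx": 0, "ty": -70, "tz": 0, "ax": 0, "ay": 0, "az": 0, "claw": 0},
    {"tx": 0, "ty": -105, "tz": 0, "ax": 0, "ay": 0, "az": 0, "claw": 0},
    {"tx": 0, "ty": -132, "tz": 0, "ax": 0, "ay": 0, "az": 0, "claw": 0},
    {"tx": 0, "ty": -147, "tz": 0, "ax": 0, "ay": 0, "az": 0, "claw": 0},
    {"tx": 0, "ty": -151, "tz": 0, "ax": 0, "ay": 0, "az": 0, "claw": 0},
    {"tx": 0, "ty": -151, "tz": 0, "ax": 0, "ay": 0, "az": 0, "claw": 0},
    {"tx": 0, "ty": -151, "tz": 0, "ax": 0, "ay": 0, "az": 0, "claw": 0},
    {"tx": 0, "ty": -151, "tz": 0, "ax": 0, "ay": 0, "az": 0, "claw": 0},
  ],
)

```text
time_s: 11.98
tcp_pos: [0.503, -0.2079, 0.2157]
ee_rot: [[-1.0, 0.022, 0.0], [0.022, 1.0, 0.0], [-0.0, 0.0, -1.0]]
wrist_force: [0.6, 0.5, -1.0]
gripper_width: 0.294
gripper_force: 30.0
```

Emit:
servo_tool(
  deltas=[
    {"tx": 0, "ty": -1, "tz": 10, "ax": 0, "ay": 0, "az": 0, "claw": 0},
    {"tx": 0, "ty": -1, "tz": 40, "ax": 0, "ay": 0, "az": 0, "claw": 0},
    {"tx": 0, "ty": -1, "tz": 75, "ax": 0, "ay": 0, "az": 0, "claw": 0},
    {"tx": 0, "ty": -1, "tz": 105, "ax": 0, "ay": 0, "az": 0, "claw": 0},
    {"tx": 0, "ty": -1, "tz": 130, "ax": 0, "ay": 0, "az": 0, "claw": 0},
    {"tx": 0, "ty": -1, "tz": 148, "ax": 0, "ay": 0, "az": 0, "claw": 0},
    {"tx": 0, "ty": -1, "tz": 158, "ax": 0, "ay": 0, "az": 0, "claw": 0},
    {"tx": 0, "ty": -1, "tz": 164, "ax": 0, "ay": 0, "az": 0, "claw": 0},
    {"tx": 0, "ty": -1, "tz": 168, "ax": 0, "ay": 0, "az": 0, "claw": 0},
    {"tx": 0, "ty": -1, "tz": 169, "ax": 0, "ay": 0, "az": 0, "claw": 0},
    {"tx": 0, "ty": -1, "tz": 169, "ax": 0, "ay": 0, "az": 0, "claw": 0},
    {"tx": 0, "ty": -1, "tz": 169, "ax": 0, "ay": 0, "az": 0, "claw": 0},
  ],
)

```text
time_s: 12.98
tcp_pos: [0.5037, -0.2099, 0.0476]
ee_rot: [[-1.0, 0.023, 0.002], [0.023, 1.0, -0.0], [-0.002, -0.0, -1.0]]
wrist_force: [0.5, 0.3, -1.4]
gripper_width: 0.297
gripper_force: 30.0
```

Emit:
servo_tool(
  deltas=[
    {"tx": 0, "ty": 0, "tz": 1, "ax": 0, "ay": 0, "az": 0, "claw": 0},
    {"tx": 0, "ty": 0, "tz": 1, "ax": 0, "ay": 0, "az": 0, "claw": 0},
    {"tx": 0, "ty": 0, "tz": 1, "ax": 0, "ay": 0, "az": 0, "claw": 50},
    {"tx": 0, "ty": 0, "tz": 1, "ax": 0, "ay": 0, "az": 0, "claw": 60},
    {"tx": 0, "ty": 0, "tz": 1, "ax": 0, "ay": 0, "az": 0, "claw": 60},
    {"tx": 0, "ty": 0, "tz": 1, "ax": 0, "ay": 0, "az": 0, "claw": 60},
    {"tx": 0, "ty": 0, "tz": 1, "ax": 0, "ay": 0, "az": 0, "claw": 60},
    {"tx": 0, "ty": 0, "tz": 1, "ax": 0, "ay": 0, "az": 0, "claw": 60},
    {"tx": 0, "ty": 0, "tz": 1, "ax": 0, "ay": 0, "az": 0, "claw": 60},
  ],
)

```text
time_s: 13.73
tcp_pos: [0.5029, -0.2098, 0.0456]
ee_rot: [[-1.0, 0.023, 0.0], [0.023, 1.0, 0.0], [-0.0, 0.0, -1.0]]
wrist_force: [-0.1, -0.2, 0.5]
gripper_width: 0.668
gripper_force: 0.0
```

Emit:
servo_tool(
  deltas=[
    {"tx": 0, "ty": 0, "tz": -20, "ax": 0, "ay": 0, "az": 0, "claw": 60},
    {"tx": 0, "ty": 0, "tz": -60, "ax": 0, "ay": 0, "az": 0, "claw": 60},
    {"tx": 0, "ty": 0, "tz": -100, "ax": 0, "ay": 0, "az": 0, "claw": 60},
    {"tx": 10, "ty": 0, "tz": -140, "ax": 0, "ay": 0, "az": 0, "claw": 60},
    {"tx": 20, "ty": 0, "tz": -180, "ax": 0, "ay": 0, "az": 0, "claw": 60},
    {"tx": 30, "ty": 0, "tz": -220, "ax": 0, "ay": 0, "az": 0, "claw": 60},
    {"tx": 33, "ty": 0, "tz": -260, "ax": 0, "ay": 0, "az": 0, "claw": 60},
    {"tx": 33, "ty": 7, "tz": -285, "ax": 0, "ay": 0, "az": 0, "claw": 60},
    {"tx": 33, "ty": 7, "tz": -286, "ax": 0, "ay": 0, "az": 0, "claw": 60},
    {"tx": 33, "ty": 7, "tz": -286, "ax": 0, "ay": 0, "az": 0, "claw": 60},
  ],
)

```text
time_s: 14.57
tcp_pos: [0.4705, -0.2019, 0.3334]
ee_rot: [[-1.0, 0.023, 0.004], [0.023, 1.0, -0.0], [-0.004, -0.0, -1.0]]
wrist_force: [0.8, 0.3, -0.3]
gripper_width: 0.69
gripper_force: 0.0
```

```bash
python3 - <<'E'
from h import *
np.set_printoptions(precision=4,suppress=True)
s=sense();print(s['tcp_pos'],s['joints'])
a=capture('wrist');b=capture('scene')
cv2.imwrite('pics/w6.png',np.hstack([cv2.resize(a[80:260,160:360],(400,360)),cv2.resize(b[110:200,180:280],(400,360))]))
hsv=cv2.cvtColor(a,cv2.COLOR_BGR2HSV)
o=cv2.inRange(hsv,(5,150,120),(20,255,255))
n,l,st,ce=cv2.connectedComponentsWithStats(o);
for i in range(1,n):
  if st[i,4]>300:
    rc=cv2.minAreaRect(np.argwhere(l==i)[:,::-1].astype(np.float32)); box=cv2.boxPoints(rc)
    print(st[i],box.round(1).tolist(),[ray('wrist',u,v,.074,s)[:2].round(4).tolist() for u,v in box])
E
```

```text
[ 0.4705 -0.2019  0.3334] [ -5.042    7.2364  -3.8485  -0.0159 -78.6588 -86.2643]
[ 243  125   22  102 1625] [[243.0, 125.0], [264.0, 125.0], [264.0, 226.0], [243.0, 226.0]] [[0.4211, -0.2223], [0.4217, -0.1954], [0.56, -0.1978], [0.5594, -0.2272]]
```

View pics/w6.png

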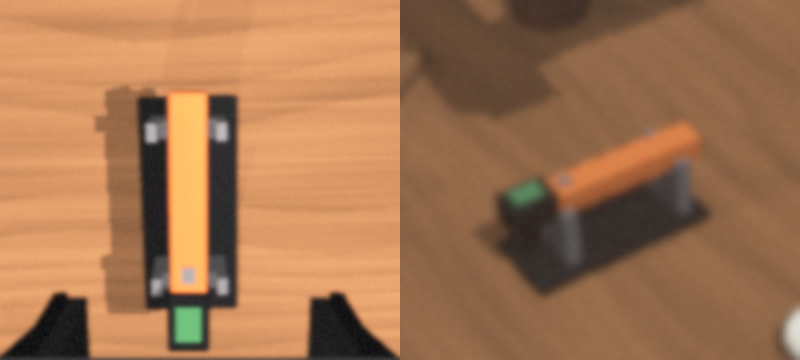

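w6.png: left, the wand lies straight in both forks, with the same outline as before within 2 mm; right, it is level. Next I turn the gripper 90° and go to look at the jig.

Emit:
servo_tool(
  deltas=[
    {"tx": -5, "ty": 38, "tz": 0, "ax": 0, "ay": 0, "az": -0.12, "claw": 60},
    {"tx": -10, "ty": 76, "tz": 0, "ax": 0, "ay": 0, "az": -0.24, "claw": 60},
    {"tx": -15, "ty": 114, "tz": 0, "ax": 0, "ay": 0, "az": -0.36, "claw": 60},
    {"tx": -20, "ty": 150, "tz": 0, "ax": 0, "ay": 0, "az": -0.48, "claw": 60},
    {"tx": -24, "ty": 185, "tz": 0, "ax": 0, "ay": 0, "az": -0.6, "claw": 60},
    {"tx": -28, "ty": 220, "tz": 0, "ax": 0, "ay": 0, "az": -0.72, "claw": 60},
    {"tx": -32, "ty": 255, "tz": 0, "ax": 0, "ay": 0, "az": -0.84, "claw": 60},
    {"tx": -36, "ty": 290, "tz": 0, "ax": 0, "ay": 0, "az": -0.96, "claw": 60},
    {"tx": -40, "ty": 320, "tz": 0, "ax": 0, "ay": 0, "az": -1.08, "claw": 60},
    {"tx": -44, "ty": 350, "tz": 0, "ax": 0, "ay": 0, "az": -1.2, "claw": 60},
    {"tx": -47, "ty": 380, "tz": 0, "ax": 0, "ay": 0, "az": -1.32, "claw": 60},
    {"tx": -50, "ty": 413, "tz": 0, "ax": 0, "ay": 0, "az": -1.44, "claw": 60},
  ],
)

```text
time_s: 15.67
tcp_pos: [0.5291, 0.2106, 0.3292]
ee_rot: [[-0.148, -0.989, -0.004], [-0.989, 0.148, -0.003], [0.003, 0.003, -1.0]]
wrist_force: [0.3, -0.8, -0.1]
gripper_width: 0.688
gripper_force: 0.0
```

Emit:
servo_tool(
  deltas=[
    {"tx": 0, "ty": 0, "tz": 0, "ax": 0, "ay": 0, "az": -0.131, "claw": 60},
    {"tx": 0, "ty": 0, "tz": 0, "ax": 0, "ay": 0, "az": -0.131, "claw": 60},
    {"tx": 0, "ty": 0, "tz": 0, "ax": 0, "ay": 0, "az": -0.131, "claw": 60},
    {"tx": 0, "ty": 0, "tz": 0, "ax": 0, "ay": 0, "az": -0.131, "claw": 60},
  ],
)

```text
time_s: 16.0
tcp_pos: [0.5294, 0.2088, 0.3305]
ee_rot: [[-0.026, -1.0, -0.002], [-1.0, 0.026, -0.001], [0.001, 0.002, -1.0]]
wrist_force: [-0.0, -0.4, -0.3]
gripper_width: 0.688
gripper_force: 0.0
```

```bash
cat > jig.py <<'E'
from h import *
import sys
np.set_printoptions(precision=4,suppress=True)
s=sense();print(s['tcp_pos'],np.array(s['ee_rot'])[:2,:2].tolist(),s['joints'],s['wrist_force'],s['gripper_force'])
a=capture('wrist');cv2.imwrite('pics/%s.png'%sys.argv[1],cv2.resize(a,(800,600),interpolation=cv2.INTER_CUBIC))
hsv=cv2.cvtColor(a,cv2.COLOR_BGR2HSV)
for nm,lo,hi,z in [('red',(0,150,80),(6,255,255),.025),('red2',(172,150,80),(180,255,255),.025),('yellow',(20,100,120),(34,255,255),.027),('blue',(105,120,60),(130,255,255),.0955)]:
  n,l,st,ce=cv2.connectedComponentsWithStats(cv2.inRange(hsv,lo,hi))
  for i in range(1,n):
    p=ray('wrist',*ce[i],z,s)
    if st[i,4]>=6 and .4<p[0]<.7 and .15<p[1]<.33: print(nm,st[i],ce[i],p[:2])
E
python3 jig.py w7
```

```text
[0.5294 0.2088 0.3305] [[-0.026406753552958667, -0.9996497498192484], [-0.9996502657369851, 0.026409180550294536]] [ 37.8346  13.4589   3.4955   0.0009 -80.1642 -39.348 ] [-0.0041 -0.3897 -0.2738] 0.0
red [276 142   4   8  19] [277.4211 145.1579] [0.5017 0.1884]
red [275 211   4   6  18] [276.6667 213.5   ] [0.504  0.2927]
yellow [250 151   2   8   9] [250.1111 154.1111] [0.5416 0.2001]
yellow [203 168  28  28 458] [216.559  181.1048] [0.5928 0.239 ]
blue [269 171   8  33 229] [272.1179 187.786 ] [0.513  0.2343]
```

View pics/w7.png

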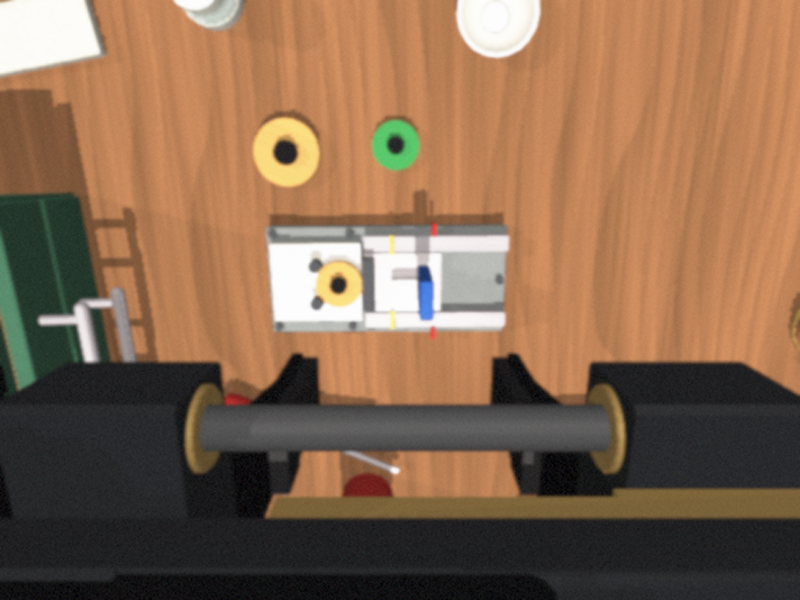

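w7.png: the jig lies across the view, with its pendant at (339,285). The fin is at (426,293), the yellow pointers at (392,243) and (393,318), and the red marks at (434,229) and (433,333). The pull needed is about 38 mm. The look-alikes are at (286,152) and (395,144). I descend over the fin.

Emit:
servo_tool(
  deltas=[
    {"tx": -30, "ty": 18, "tz": 0, "ax": 0, "ay": 0, "az": 0, "claw": 60},
    {"tx": -30, "ty": 18, "tz": 40, "ax": 0, "ay": 0, "az": 0, "claw": 60},
    {"tx": -30, "ty": 18, "tz": 80, "ax": 0, "ay": 0, "az": 0, "claw": 60},
    {"tx": -30, "ty": 18, "tz": 120, "ax": 0, "ay": 0, "az": 0, "claw": 60},
    {"tx": -30, "ty": 18, "tz": 150, "ax": 0, "ay": 0, "az": 0, "claw": 60},
    {"tx": -30, "ty": 18, "tz": 150, "ax": 0, "ay": 0, "az": 0, "claw": 60},
    {"tx": -30, "ty": 18, "tz": 150, "ax": 0, "ay": 0, "az": 0, "claw": 60},
    {"tx": -30, "ty": 18, "tz": 150, "ax": 0, "ay": 0, "az": 0, "claw": 60},
  ],
)

```text
time_s: 16.72
tcp_pos: [0.514, 0.2403, 0.1841]
ee_rot: [[-0.024, -1.0, 0.004], [-1.0, 0.024, 0.002], [-0.002, -0.004, -1.0]]
wrist_force: [0.3, 0.3, 1.2]
gripper_width: 0.686
gripper_force: 0.0
```

```bash
python3 jig.py w8; python3 - <<'E'
from h import *
print(proj('wrist',[.512,.2395,.0955]),proj('wrist',[.512,.2225,.0955]),proj('wrist',sense()['tcp_pos']))
E
```

```text
[0.514  0.2403 0.1841] [[-0.023753836322456024, -0.9997103456202595], [-0.9997162498453549, 0.023760521038365054]] [ 41.4614  18.1062 -11.3173   0.0854 -60.3462 -42.8649] [0.3268 0.2801 1.2092] 0.0
red [268 125   6  13  53] [270.5472 130.5283] [0.5021 0.1893]
red [268 224   5  10  40] [270.    229.025] [0.5041 0.2927]
yellow [229 137   5  18  49] [230.8571 146.0408] [0.5416 0.2033]
yellow [ 161  163   42   41 1015] [181.7034 182.7507] [0.5936 0.2395]
yellow [231 208   4  16  31] [232.6129 214.7742] [0.5431 0.2751]
blue [255 167  13  52 588] [261.3776 193.9099] [0.5123 0.2345]
[262.11545688 199.15724639] [261.68511005 178.77089755] [259.08566095 246.64280603]
```

Emit:
servo_tool(
  deltas=[
    {"tx": 0, "ty": 0, "tz": 35, "ax": 0, "ay": 0, "az": 0, "claw": 60},
    {"tx": 0, "ty": 0, "tz": 70, "ax": 0, "ay": 0, "az": 0, "claw": 60},
    {"tx": 0, "ty": 0, "tz": 100, "ax": 0, "ay": 0, "az": 0, "claw": 60},
    {"tx": 0, "ty": 0, "tz": 120, "ax": 0, "ay": 0, "az": 0, "claw": 60},
    {"tx": 0, "ty": 0, "tz": 120, "ax": 0, "ay": 0, "az": 0, "claw": 60},
    {"tx": 0, "ty": 0, "tz": 120, "ax": 0, "ay": 0, "az": 0, "claw": 0},
    {"tx": 0, "ty": 0, "tz": 120, "ax": 0, "ay": 0, "az": 0, "claw": 0},
    {"tx": 0, "ty": 0, "tz": 120, "ax": 0, "ay": 0, "az": 0, "claw": 0},
    {"tx": 0, "ty": 0, "tz": 120, "ax": 0, "ay": 0, "az": 0, "claw": 0},
    {"tx": 0, "ty": 0, "tz": 120, "ax": 0, "ay": 0, "az": 0, "claw": 0},
    {"tx": 0, "ty": 0, "tz": 120, "ax": 0, "ay": 0, "az": 0, "claw": 0},
    {"tx": 0, "ty": 0, "tz": 120, "ax": 0, "ay": 0, "az": 0, "claw": 0},
  ],
)

```text
time_s: 17.77
tcp_pos: [0.5125, 0.2402, 0.0621]
ee_rot: [[-0.023, -1.0, 0.001], [-1.0, 0.023, 0.001], [-0.001, -0.001, -1.0]]
wrist_force: [0.1, 0.4, 0.0]
gripper_width: 0.243
gripper_force: 0.0
```

Emit:
servo_tool(
  deltas=[
    {"tx": 0, "ty": 0, "tz": 0, "ax": 0, "ay": 0, "az": 0, "claw": 0},
    {"tx": 0, "ty": 0, "tz": 0, "ax": 0, "ay": 0, "az": 0, "claw": 0},
    {"tx": 0, "ty": 0, "tz": 0, "ax": 0, "ay": 0, "az": 0, "claw": 0},
    {"tx": 0, "ty": 0, "tz": 0, "ax": 0, "ay": 0, "az": 0, "claw": 0},
  ],
)

```text
time_s: 18.1
tcp_pos: [0.5123, 0.2401, 0.0617]
ee_rot: [[-0.023, -1.0, -0.0], [-1.0, 0.023, -0.0], [0.0, 0.0, -1.0]]
wrist_force: [-0.2, -0.2, 1.6]
gripper_width: 0.133
gripper_force: 30.0
```

Emit:
servo_tool(
  deltas=[
    {"tx": 0, "ty": 2, "tz": 0, "ax": 0, "ay": 0, "az": 0, "claw": 0},
    {"tx": 0, "ty": 5, "tz": 0, "ax": 0, "ay": 0, "az": 0, "claw": 0},
    {"tx": 0, "ty": 9, "tz": 0, "ax": 0, "ay": 0, "az": 0, "claw": 0},
    {"tx": 0, "ty": 14, "tz": 0, "ax": 0, "ay": 0, "az": 0, "claw": 0},
    {"tx": 0, "ty": 19, "tz": 0, "ax": 0, "ay": 0, "az": 0, "claw": 0},
    {"tx": 0, "ty": 24, "tz": 0, "ax": 0, "ay": 0, "az": 0, "claw": 0},
    {"tx": 0, "ty": 29, "tz": 0, "ax": 0, "ay": 0, "az": 0, "claw": 0},
    {"tx": 0, "ty": 33, "tz": 0, "ax": 0, "ay": 0, "az": 0, "claw": 0},
    {"tx": 0, "ty": 37, "tz": 0, "ax": 0, "ay": 0, "az": 0, "claw": 0},
    {"tx": 0, "ty": 39, "tz": 0, "ax": 0, "ay": 0, "az": 0, "claw": 0},
    {"tx": 0, "ty": 39, "tz": 0, "ax": 0, "ay": 0, "az": 0, "claw": 0},
    {"tx": 0, "ty": 39, "tz": 0, "ax": 0, "ay": 0, "az": 0, "claw": 0},
  ],
)

```text
time_s: 19.1
tcp_pos: [0.475, 0.241, 0.0617]
ee_rot: [[-0.022, -1.0, 0.003], [-1.0, 0.022, 0.001], [-0.001, -0.003, -1.0]]
wrist_force: [7.2, -2.4, -3.9]
gripper_width: 0.139
gripper_force: 30.0
```

```bash
python3 jig.py w9; python3 - <<'E'
from h import *
b=capture('scene');x=cv2.imread('pics/w9.png')
cv2.imwrite('pics/w9b.png',np.hstack([cv2.resize(x[100:400,200:500],(400,400)),cv2.resize(b[215:285,270:340],(400,400),interpolation=cv2.INTER_CUBIC)]))
E
```

```text
[0.475  0.241  0.0617] [[-0.022469298963319485, -0.9997426878493457], [-0.9997473398213497, 0.02247112336573115]] [ 44.4164  23.23   -24.446    0.1522 -42.1746 -45.8166] [ 7.2307 -2.4198 -3.8653] 30.013654658105224
red [210 137   9  21 150] [214.46 146.16] [0.5016 0.1898]
yellow [208 156   7  28 144] [210.8889 170.5   ] [0.5044 0.2046]
yellow [  41  196   68   62 2411] [ 75.7022 226.7661] [0.5954 0.2401]
yellow [297 314   8   6  11] [300.1818 316.1818] [0.4475 0.3109]
yellow [306 314   9   4  16] [310.5   315.625] [0.4401 0.3105]
yellow [331 314  14  10  30] [338.0333 318.8   ] [0.4205 0.3135]
yellow [357 314  10  11  26] [360.3462 319.8462] [0.4046 0.3147]
yellow [293 319   4   4   6] [294.  320.5] [0.4518 0.3143]
yellow [307 318   4   5   9] [308.4444 320.    ] [0.4415 0.3141]
yellow [321 318   4   4   6] [322.3333 319.6667] [0.4317 0.314 ]
yellow [346 318   6   9  19] [348.7895 321.6842] [0.4128 0.3161]
yellow [352 318   4   5   9] [353.1111 319.8889] [0.4098 0.3146]
yellow [267 320   7   7  17] [270.1176 323.3529] [0.4689 0.3164]
yellow [274 320   4   6   8] [275.875 322.   ] [0.4647 0.3153]
yellow [365 321   4   7   8] [366.25  323.875] [0.4002 0.3181]
yellow [ 80 322   4   4   6] [ 81.8333 324.    ] [0.6039 0.3143]
yellow [286 322   5   4   8] [288.    323.625] [0.4561 0.3169]
yellow [296 323   5   7  13] [297.9231 326.3077] [0.449  0.3192]
yellow [318 322   4   5   6] [319.6667 323.8333] [0.4335 0.3175]
yellow [224 324   7   4  11] [227.1818 325.8182] [0.4997 0.3178]
yellow [332 325   4   4   7] [333.4286 326.5714] [0.4235 0.3199]
yellow [248 326   5   4   7] [250.2857 327.5714] [0.4831 0.3196]
blue [ 245  201   28   58 1282] [258.7051 233.1576] [0.4746 0.2193]
blue [245 288  28  22 560] [258.6804 298.1518] [0.4753 0.251 ]
```

View pics/w9b.png

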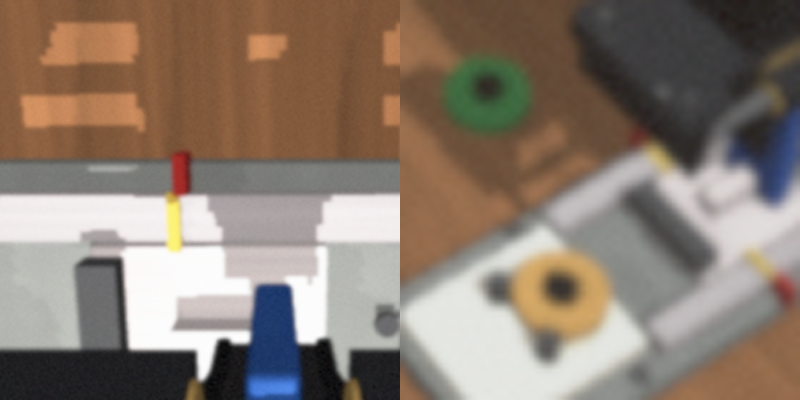

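w9b.png: the yellow pointer at (174,222) stands about 2.5 mm short of the red mark at (181,172). The pendant at (560,290, right half) is still against its pins. I pull a little further.

Emit:
servo_tool(
  deltas=[
    {"tx": 0, "ty": 1, "tz": 0, "ax": 0, "ay": 0, "az": 0, "claw": 0},
    {"tx": 0, "ty": 2.5, "tz": 0, "ax": 0, "ay": 0, "az": 0, "claw": 0},
    {"tx": 0, "ty": 2.5, "tz": 0, "ax": 0, "ay": 0, "az": 0, "claw": 0},
    {"tx": 0, "ty": 2.5, "tz": 0, "ax": 0, "ay": 0, "az": 0, "claw": 0},
    {"tx": 0, "ty": 2.5, "tz": 0, "ax": 0, "ay": 0, "az": 0, "claw": 0},
    {"tx": 0, "ty": 2.5, "tz": 0, "ax": 0, "ay": 0, "az": 0, "claw": 0},
    {"tx": 0, "ty": 2.5, "tz": 0, "ax": 0, "ay": 0, "az": 0, "claw": 0},
    {"tx": 0, "ty": 2.5, "tz": 0, "ax": 0, "ay": 0, "az": 0, "claw": 0},
    {"tx": 0, "ty": 2.5, "tz": 0, "ax": 0, "ay": 0, "az": 0, "claw": 0},
    {"tx": 0, "ty": 2.5, "tz": 0, "ax": 0, "ay": 0, "az": 0, "claw": 0},
    {"tx": 0, "ty": 2.5, "tz": 0, "ax": 0, "ay": 0, "az": 0, "claw": 0},
    {"tx": 0, "ty": 2.5, "tz": 0, "ax": 0, "ay": 0, "az": 0, "claw": 0},
  ],
)

```text
time_s: 20.2
tcp_pos: [0.4727, 0.241, 0.0617]
ee_rot: [[-0.023, -1.0, 0.003], [-1.0, 0.023, 0.001], [-0.001, -0.003, -1.0]]
wrist_force: [7.8, -3.1, -3.4]
gripper_width: 0.138
gripper_force: 30.0
```

```bash
python3 jig.py w10 | head -5
```

```text
[0.4727 0.241  0.0617] [[-0.022529019176163036, -0.9997407570734005], [-0.9997459507960006, 0.022531169137128847]] [ 44.6068  23.0671 -24.7384   0.1605 -42.0353 -46.0169] [ 7.8269 -3.091  -3.3667] 30.015273126773536
red [206 137  10  20 150] [210.7867 146.0067] [0.5015 0.1897]
yellow [208 159   7  25 134] [210.9776 171.194 ] [0.5021 0.2051]
yellow [  38  196   68   62 2420] [ 72.1636 226.6818] [0.5954 0.2401]
yellow [301 314   3   5   6] [302.1667 315.6667] [0.4438 0.3105]
```

The pointer is within about 0.5 mm of the mark, steady and gripped at 30 N. Handing in.

```bash
python3 -c "
from station import *
print(finish_job())"
```

```text
the job is handed in; nothing more can be done
None
```

The job is handed in, with no verdict returned: the nose was held about 5 cm above the setting for about 2 s, the wand is back in its forks, and the gripper holds the fin with the pointers within about 0.5 mm of the marks (the one visible pair was measured).

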